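# Ease a spring drum back to its mark

## Robot

A 6-joint arm with a two-finger parallel gripper is mounted at the origin on the work surface. World frame = base frame: x ahead of the robot, y to its left, z up, the work surface at z = 0. Lengths are in mm, angles in rad, forces in N, time in s.
With the tool pointing down it reaches from about 275 to 750 mm from the base axis. Payload 10.2 kg.
Tool frame: the origin (TCP) lies midway between the tips of the shut fingers; the grasp point (between the pads) lies 19 mm behind it; z points along the fingers, y is the direction in which the jaws open and shut (so a half turn about z gives the same grasp; the last joint's range is limited). The gripper opens to 85 mm and grips with 20 to 120 N. Pads are 22 mm wide; open, the fingers measure 114 mm over their backs; the gripper's body (76 mm by 85 mm) begins 54 mm behind the grasp point. The pads swing forward as they close: fully open they stand 13 mm farther back than shut.
Start: joints at [-0.223, 0.313, 1.498, -0, 1.331, -0.223], TCP at [525.006, -0.013, 231.294] pointing down, gripper open.
Joint ranges: [-2.94, 2.94], [-0.97, 2.17], [0.19, 2.56], [-1.23, 4.37], [0.02, 3.11], [-2.88, 2.88]. Speed limits (rad/s): [2.39, 2.39, 3.01, 3.14, 3.14, 3.14].

## Interface

Orientations are given as a 3x3 rotation matrix whose columns are the frame's x, y, z axes.
In Python, from bench import readout, get_image, workorder gives the robot as it stands.
- The arm moves only by the shell command python3 -m creep 'ROWS'. ROWS is JSON, one flat list of numbers, 7 for each row, row after row: the shift along the world's x, y, z in m, then the turn, a rotation vector about the world's x, y, z in rad, then the finger opening in m, from 0 to 0.0854. A call has 1 to 12 rows; each row is the pose to reach, as a shift and turn from the pose measured when the call began; what a row does not reach only later rows make up. A row lasts 1/10 s, in which the tool goes at most 50 mm and 8.59 degrees, less where a joint would pass 70% of its speed; a pose out of reach is approached as far as the arm can. A call with a gripper value outside its range is refused whole. The fingers move at their own pace and stop on an object; the grip force is fixed at half the most. Time passes only in rows, so rows that repeat a pose let the fingers close. It gives the time, the measured TCP pose, the force and the opening at its end, in the units of the state.
- readout.sense(): the state, without advancing time (a new reading comes with each control period).
- get_image(name): name is "scene" or "side" or "wrist"; returns a dict with "image" (400x640x3 uint8, red, green, blue), "z_map" (400x640 float32, mm along the optical axis (not along the pixel's ray), 0 where there is no reading), "K" (3x3 intrinsics, pixels), "R" (3x3) and "t" (3): a world point X has camera coordinates R X + t. Camera axes: x right, y down, z forward; pixel columns grow to the right and rows downward; lengths in mm; the calibration is good to about 2 mm. A picture is of the moment at which its call begins.
- workorder.job_done(): hands the job in, once; it reports no verdict.
The state is a dict: "time": time; "q": joint angles; "joint_velocities": joint speeds; "joint_efforts": joint torques, N m; "ee_pos": TCP position; "tcp_rot": TCP orientation; "contact_force": force on the tool from outside, world axes, zero at the start; "moment": the same for the moment, N m; "gripper_width": opening from 0.0 (shut) to 1.0 (fully open).
Only numpy, scipy, OpenCV 4.12 (cv2) and the standard library are available. Lean on these libraries where they do the work, as an engineer would, in place of code of your own. Each camera call takes 0.05 s, during which the arm holds its last target.

## Task

The spring drum on the bench is wound too tight. Press gently on the pad of its pawl until the pawl is just clear of the toothed wheel, hold it there while the spring turns the drum slowly back, and let the pawl drop again so that it locks the drum with the pointer as close to the brass mark as the teeth allow. Never force the pawl hard against its stop, leave the things lying around alone, and finish with your hand off the mechanism.

Things in the scene. Friction and masses are not known exactly. Their poses are not given: they have to be found in the camera images.
- winch: the fixed green steel stand of the drum; base plate 150 (x) by 250 (y) by 12 mm, its middle 20 mm to +y of the origin. Origin on the bench under the axle; z up; only position and yaw vary. The axle lies along the stand's x, 85 mm up, and carries a dark drum, a 12-tooth steel ratchet wheel (radius 42, teeth 9 deep, at x 22 to 34) and, on its +x face, pointer and mark. Tallest part 166 mm.
- pawl_pin (a point): fixed pin of the pawl, at stand (28, 63, 94) mm, parallel to the axle. The pawl is a dark bent lever 12 mm thick: nose towards the wheel (-y, up), tail towards +y. Pressing the tail down lifts the nose. A spring keeps it shut: it yields above about 6 N on the tail, and 7 to 11 N get it clear. More than 25 N on the pawl or its pad damages it.
- pawl_tail (a point): point on the tail's upper face, 60 mm from the pin along the stand's +y, at stand (28, 123, 101) mm when the pawl is down; it moves with the pawl. Above it an adjusting screw carries a flat round rubber pad, 22 mm across: press on that from above with closed fingers. The pad's top is 4.5 to 18.5 mm above this point, set differently every time and not measured: feel for it.
- pawl (a joint): turn of the pawl (rad): 0 = fully down between two teeth; about 0.17 (10 mm of pad travel) = nose just clear; 0.205 (12 mm) = at its hard stop. While lifted the pad shifts 2 to 5 mm towards the stand's +y. It springs shut by itself when let go.
- drum (a joint): turn of the drum (rad), growing as its spring turns it back (clockwise seen from the stand's +x side). It starts locked near 0. With the pawl clear it runs back at about 0.2 rad/s; only the pawl stops it. It locks at steps of one tooth, 0.524 rad, counted from its locked value at the start. If the pawl is let go between two steps, it rides on the tooth and the drum runs on to the next step.
- mark (a joint): where the mark is set (rad), on the same scale as drum: pointer and mark are in line when both values are equal. It is set 1.05 to 2.3 (two to four and a half teeth) and stays there.
- pointer_tip (a point): tip of the pointer, a white bar 12 mm wide with a round end on the wheel's front face, 52 mm from the axle; it turns with the drum. Its axes turn with the drum.
- mark_tip (a point): centre of the round end (18 mm) of the mark, a thin brass arm in front of the pointer, 72 mm from the axle. Its axes turn with the mark.
- wrench: steel wrench, 160 mm long, lying on the bench; leave it. Origin at its underside's centre.
- screwdriver: screwdriver, 170 mm long, lying on the bench; leave it. Origin at its underside's centre.
- oil_can: grey can, 48 mm across and 110 mm high, standing on the bench; leave it. Origin at its underside's centre.
- angle_block: small steel angle, 50 x 40 x 50 mm, on the bench; leave it. Origin at its underside's centre.

How it is judged:
By the outcome, as a careful person would: the job done as asked, in the order asked, and still so for the second after the job is handed in, with the robot touching nothing.
It also fails if it takes over 64 s, if anything falls off the work surface, if the arm or the gripper's body presses on something with over 40 N, if the wrist force passes 120 N, or if a joint passes its speed limit or range.

## Working session

There is one attempt and no reset: what is moved stays moved. The work goes in short steps, Python scripts to look and compute and a shell command to move; the robot and the scene stay as the last step left them, time stands still between calls to the robot, and variables do not carry over. Pictures are saved under pics/ and viewed, and the job is handed in when it is done.

```bash
ls; mkdir -p pics
cat > h.py <<'E'
import numpy as np, cv2
from bench import readout, get_image, workorder
def save(name,fn):
    d=get_image(name); cv2.imwrite('pics/'+fn,d['image'][:,:,::-1]); np.savez('pics/'+fn+'.npz',**d); return d
def pts(d):
    z=d['z_map']; v,u=np.mgrid[:z.shape[0],:z.shape[1]]
    K=np.array(d['K']); c=np.stack([(u-K[0,2])/K[0,0]*z,(v-K[1,2])/K[1,1]*z,z],-1)
    return (c-np.array(d['t']))@np.array(d['R'])
E
python3 - <<'E'
from h import *
s=readout.sense(); print(s)
for n in('scene','side','wrist'):
    d=save(n,n+'0.png'); R=np.array(d['R']); print(n,-R.T@np.array(d['t']),R[2],d['K'][0][0])
E
```

```text
pics
{'time': 0.0, 'q': array([-2.23399160e-01,  3.13453552e-01,  1.49843039e+00,  1.30215554e-05,
        1.33103119e+00, -2.23391034e-01]), 'joint_velocities': array([ 0.00122453, -0.00013608, -0.00063083, -0.00075634,  0.00071083,
        0.0003764 ]), 'joint_efforts': array([-5.78409599e-04, -4.12261176e+01, -2.59742296e+01, -3.58453699e-04,
        4.11797926e-03, -1.23038126e-05]), 'ee_pos': array([5.24738611e+02, 5.09720537e-02, 2.30735790e+02]), 'tcp_rot': array([[ 1.14226520e-05,  9.99999172e-01, -1.28681185e-03],
       [ 9.99999953e-01, -1.10297663e-05,  3.05323839e-04],
       [ 3.05309393e-04, -1.28681528e-03, -9.99999125e-01]]), 'contact_force': array([ 0.12839199,  0.03711899, -0.39495579]), 'moment': array([-0.00561052,  0.01390487,  0.01350447]), 'gripper_width': 1.001698954146587}
scene [1108.10603413   68.28104985  476.93330568] [-0.80043307 -0.14648047 -0.58124897] 362.9770440276066
side [ 416.46349379 -692.30748365  776.805512  ] [ 0.13124868  0.69024595 -0.71157172] 413.1102853699301
wrist [523.67704474  78.05771201 374.00548885] [-0.00124709 -0.30792682 -0.95140923] 313.24283092410025
```

View pics/scene0.png

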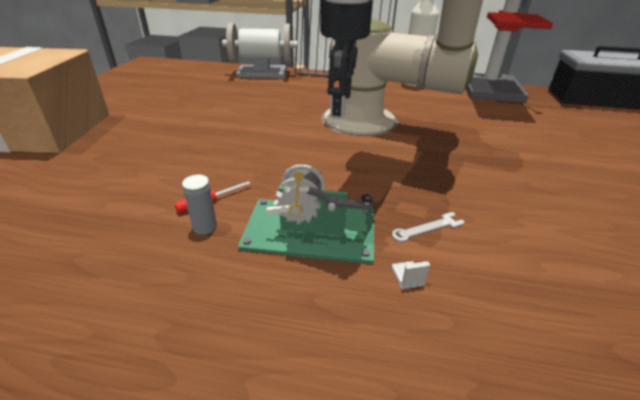

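View pics/side0.png

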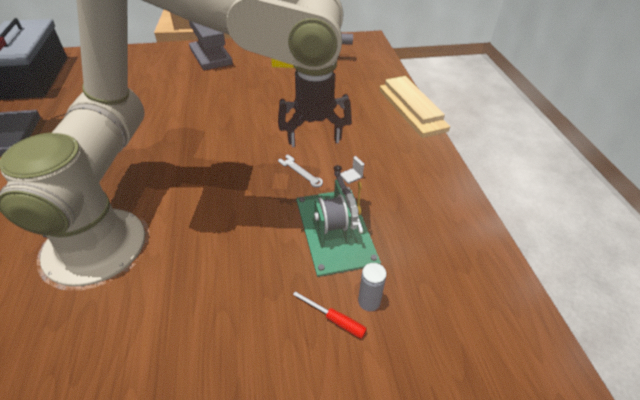

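View pics/wrist0.png

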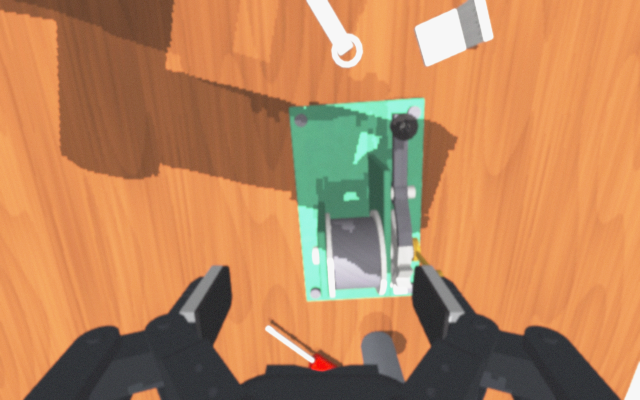

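Winch in wrist view: plate corners about (290,107), (424,98), (412,300), (305,302); the black pad is at (404,127). In the scene view the brass mark runs up to (298,176) and the white pointer points left at (270,209). Now the stand's pose.

```bash
cat > a.py <<'E'
from h import *
d=dict(np.load('pics/wrist0.png.npz')); P=pts(d); im=d['image']
hsv=cv2.cvtColor(im,cv2.COLOR_RGB2HSV)
g=(hsv[...,0]>60)&(hsv[...,0]<95)&(hsv[...,1]>70)&(abs(P[...,2]-12)<6)
xy=P[g][:,:2].astype(np.float32); print(g.sum())
r=cv2.minAreaRect(xy); print('rect',r)
# pad
m=(hsv[...,2]<60)&(P[...,2]>95)&(P[...,2]<140); m[:, :350]=0;m[:,450:]=0;m[200:]=0
q=P[m]; print('pad',m.sum(),np.median(q,0),q.min(0),q.max(0))
d2=dict(np.load('pics/side0.png.npz')); P2=pts(d2);
h2=cv2.cvtColor(d2['image'],cv2.COLOR_RGB2HSV)
g=(h2[...,0]>60)&(h2[...,0]<95)&(h2[...,1]>70)&(abs(P2[...,2]-12)<8); 
print(cv2.minAreaRect(P2[g][:,:2].astype(np.float32)))
for n,b in(('wrist',(330,60,480,320)),('scene',(225,140,425,300)),('side',(280,120,400,290))):
    e=dict(np.load(f'pics/{n}0.png.npz'))['image'][b[1]:b[3],b[0]:b[2],::-1]
    f=min(800/(b[2]-b[0]),600/(b[3]-b[1])); cv2.imwrite(f'pics/{n}0c.png',cv2.resize(e,None,fx=f,fy=f,interpolation=cv2.INTER_CUBIC))
E
python3 a.py
```

```text
12584
rect ((569.303466796875, -41.87939453125), (148.42677307128906, 247.16412353515625), 3.8846943378448486)
pad 156 [585.49748499  57.7826017  114.19290239] [579.59664534  52.93974173 112.42140808] [593.95112465  66.38797767 115.95940031]
((568.6468505859375, -41.82562255859375), (148.36380004882812, 251.46498107910156), 3.945528268814087)
```

View pics/scene0c.png

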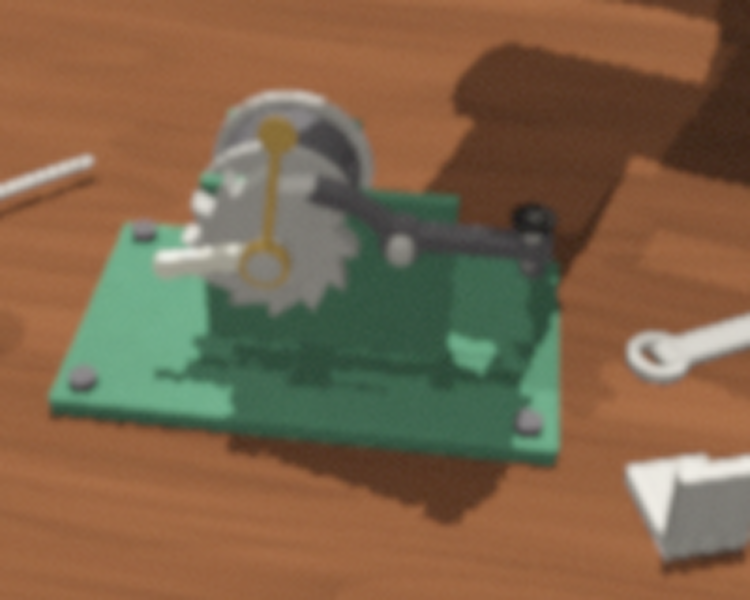

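View pics/wrist0c.png

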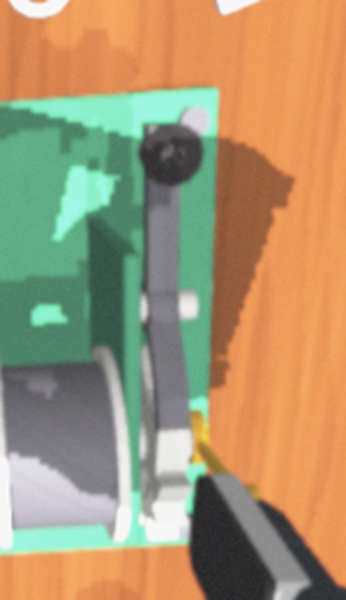

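```bash
cat > geo.py <<'E'
from h import *
yaw=np.radians(3.9); Rz=np.array([[np.cos(yaw),-np.sin(yaw),0],[np.sin(yaw),np.cos(yaw),0],[0,0,1]])
o=np.array([569.,-41.9,0])-Rz@np.array([0,20.,0])
def W(p): return Rz@np.array(p,float)+o
def proj(d,p):
    c=np.array(d['R'])@W(p)+np.array(d['t']); k=np.array(d['K'])@c; return k[:2]/k[2],c[2]
def onplane(d,uv,xs):  # ray onto stand plane x=xs -> stand coords
    R=np.array(d['R']);K=np.array(d['K']); C=Rz.T@(-R.T@np.array(d['t'])-o)
    r=Rz.T@R.T@np.linalg.inv(K)@np.array([uv[0],uv[1],1.]); return C+r*(xs-C[0])/r[0]
E
python3 - <<'E'
from geo import *
print('origin',o,'tail',W([28,123,101]),'pin',W([28,63,94]))
for n in('scene','side','wrist'):
    d=dict(np.load(f'pics/{n}0.png.npz'))
    print(n,'axle34',proj(d,[34,0,85])[0],'tail',proj(d,[28,123,101])[0],'pin',proj(d,[34,63,94])[0])
E
```

```text
origin [570.36030581 -61.85368558   0.        ] tail [589.92958487  62.76590886 101.        ] pin [594.01050231   2.90485213  94.        ]
scene axle34 [296.82194877 205.13198913] tail [366.76014366 201.88213973] pin [332.07911031 204.15565338]
side axle34 [352.87097409 210.98836158] tail [337.02260651 171.76102733] pin [345.72195456 189.75790539]
wrist axle34 [401.46364517 248.46228559] tail [400.42559839 124.69919647] pin [404.52673885 190.71283436]
```

```bash
cat > ang.py <<'E'
from geo import *
import sys
f=sys.argv[1]
d=dict(np.load(f'pics/{f}.npz')); P=pts(d); im=d['image']
hsv=cv2.cvtColor(im,cv2.COLOR_RGB2HSV)
S=(P-o)@Rz
roi=np.zeros(im.shape[:2],bool); roi[160:245,255:345]=1
b=roi&(hsv[...,0]>15)&(hsv[...,0]<30)&(hsv[...,1]>120)&(S[...,2]>40)&(S[...,0]>15)
w=roi&(hsv[...,1]<70)&(hsv[...,2]>190)&(S[...,2]>20)&(S[...,0]>20)
for n,m in(('brass',b),('white',w)):
    q=S[m]; print(n,m.sum(),np.median(q,0)); v,u=np.nonzero(m); print(u.min(),u.max(),v.min(),v.max())
for x in(34,40,46): print(x,proj(d,[x,0,85])[0])
o2=im.copy(); o2[b]=(0,0,255); o2[w]=(255,0,0)
c=np.hstack([im[150:250,245:345],o2[150:250,245:345]]); cv2.imwrite(f'pics/{f}_ang.png',cv2.resize(c[:,:,::-1],None,fx=4,fy=4,interpolation=cv2.INTER_NEAREST))
E
python3 ang.py scene0.png
```

```text
brass 99 [ 48.81314695   4.09806133 151.97687513]
292 303 172 208
white 75 [ 38.3684322  -37.32567691  82.73224274]
266 288 192 209
34 [296.82194877 205.13198913]
40 [296.25572104 207.14526242]
46 [295.68091066 209.18905205]
```

View pics/scene0.png_ang.png

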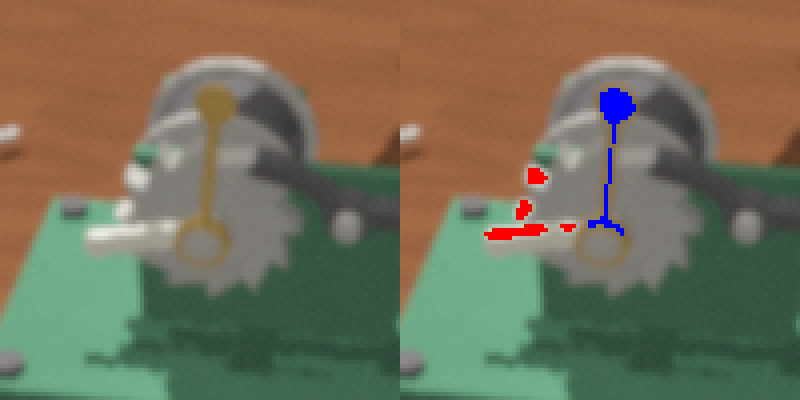

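Run:
```python
from geo import *
d=dict(np.load('pics/scene0.png.npz'))
a=lambda p,c:np.arctan2(p[2]-c[2],p[1]-c[1])
for x in(44,46,49):
    m=onplane(d,(298.7,176.2),x); c=onplane(d,(295.5,210.2),x)
    print('mark',m,c,np.degrees(a(m,c)),np.linalg.norm((m-c)[1:]))
for x in (36,38):
    p=onplane(d,(266.8,209.8),x); p2=onplane(d,(285.5,207.6),x); c0=proj(d,[x,0,85])[0]
    print('ptr',p,p2,c0,np.degrees(a(p,[0,0,85])),np.degrees(np.arctan2(p[2]-p2[2],p[1]-p2[1])))
    cc=onplane(d,(295.5,210.2-(46-x)*.34),x); print(cc,np.degrees(a(p,cc)))
```

```text
mark [ 44.           5.96468788 153.16090254] [44.         -0.74070553 81.12476064] 84.68201866393665 72.34755033655334
mark [ 46.           6.31292157 154.45250067] [46.         -0.36572258 82.70372653] 84.68201866393666 72.05894031217665
mark [ 49.           6.83527209 156.38989788] [49.          0.19675184 85.07217536] 84.68201866393665 71.62602527561171
ptr [ 36.         -55.38057019  69.81017937] [ 36.         -20.41816803  78.70745124] [296.63414793 205.79973182] -164.6620719518217 -165.72236518272896
[36.         -2.09800122 82.52564662] -166.57785082366033
ptr [ 38.         -54.79693007  71.40877303] [ 38.         -19.9718099   80.27110921] [296.4454077  206.47081454] -166.0700935494822 -165.72236518272882
[38.         -1.75183705 82.54548903] -168.14306947365662
```

```bash
python3 - <<'E'
from geo import *
for n,uv in(('wrist',(404.1,126.3)),('scene',(367.1,197.3))):
    d=dict(np.load(f'pics/{n}0.png.npz')); R=d['R'];C=-R.T@d['t']; r=R.T@np.linalg.inv(d['K'])@np.array([*uv,1.])
    print(n,[C+r*(z-C[2])/r[2] for z in(110,114,118)])
E
python3 -m creep '[0.033,0.032,0,0,0,0,0, 0.065,0.063,0,0,0,0,0, 0.065,0.063,-0.03,0,0,0,0, 0.065,0.063,-0.06,0,0,0,0, 0.065,0.063,-0.09,0,0,0,0, 0.065,0.063,-0.09,0,0,0,0, 0.065,0.063,-0.09,0,0,0,0, 0.065,0.063,-0.09,0,0,0,0]'
python3 -c "
from h import *
save('wrist','w1.png');save('scene','s1.png');save('side','d1.png')
print(readout.sense()['ee_pos'])"
```

```text
wrist [array([590.84620666,  62.00282742, 110.        ]), array([589.82851324,  62.24607819, 114.        ]), array([588.81081983,  62.48932896, 118.        ])]
scene [array([588.77578799,  62.40087284, 110.        ]), array([594.43709198,  62.46497361, 114.        ]), array([600.09839596,  62.52907438, 118.        ])]
time: 0.95
ee_pos: [590.7, 62.9, 142.8]
tcp_rot: [[0.0, 1.0, 0.002], [1.0, -0.0, -0.0], [-0.0, 0.002, -1.0]]
contact_force: [-0.6, 0.6, 0.2]
gripper_width: -0.0
[590.3281063   62.95646021 142.22496353]
```

View pics/w1.png

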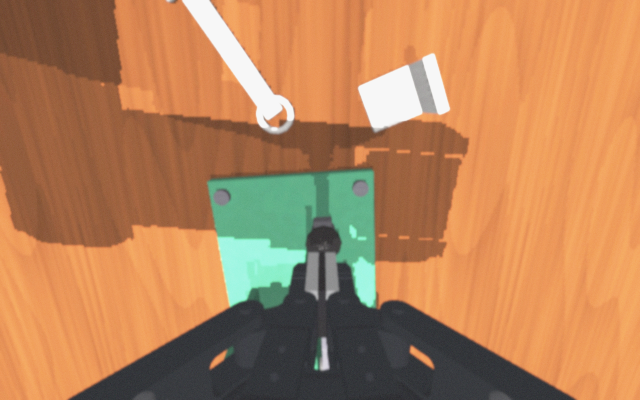

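View pics/s1.png

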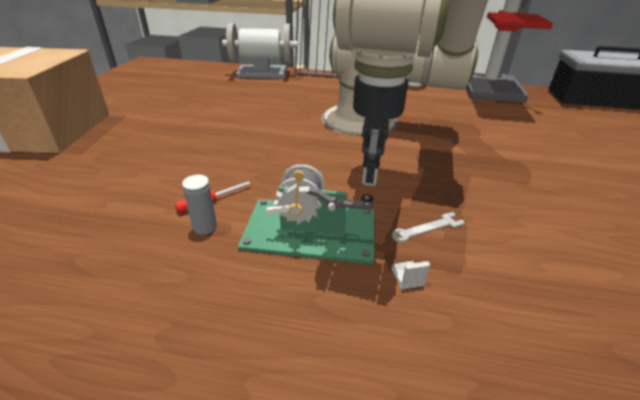

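```bash
python3 -m creep '[0,0.0015,-0.01,0,0,0,0, 0,0.0015,-0.02,0,0,0,0, 0,0.0015,-0.022,0,0,0,0, 0,0.0015,-0.022,0,0,0,0, 0,0.0015,-0.022,0,0,0,0]'
for i in 1 2 3; do python3 -c "from h import *;s=readout.sense();print(s['ee_pos'],s['contact_force'])"; done; python3 -m creep '[0,0,-0.001,0,0,0,0, 0,0,-0.002,0,0,0,0, 0,0,-0.002,0,0,0,0]'
```

```text
time: 1.6
ee_pos: [590.4, 64.4, 120.3]
tcp_rot: [[0.0, 1.0, 0.001], [1.0, -0.0, 0.0], [0.0, 0.001, -1.0]]
contact_force: [0.1, -0.7, -0.3]
gripper_width: -0.001
[590.43157822  64.44515074 120.29815406] [ 0.13580824 -0.68228166 -0.33724014]
[590.43157822  64.44515074 120.29815406] [ 0.13580824 -0.68228166 -0.33724014]
[590.43157822  64.44515074 120.29815406] [ 0.13580824 -0.68228166 -0.33724014]
time: 1.9
ee_pos: [590.4, 64.4, 118.3]
tcp_rot: [[0.0, 1.0, 0.001], [1.0, -0.0, 0.0], [0.0, 0.001, -1.0]]
contact_force: [0.4, -0.6, 0.7]
gripper_width: -0.0
```

```bash
python3 -m creep '[0,0,-0.001,0,0,0,0, 0,0,-0.001,0,0,0,0]' | grep -E 'pos|force'
python3 -m creep '[0,0,-0.001,0,0,0,0, 0,0,-0.001,0,0,0,0]' | grep -E 'pos|force'
python3 -m creep '[0,0,-0.001,0,0,0,0, 0,0,-0.001,0,0,0,0]' | grep -E 'pos|force'
```

```text
ee_pos: [590.4, 64.4, 117.1]
contact_force: [0.6, 0.3, -0.9]
ee_pos: [590.3, 64.4, 116.0]
contact_force: [0.5, 0.5, -0.0]
ee_pos: [590.2, 64.4, 114.8]
contact_force: [-0.2, 0.2, -0.1]
```

```bash
python3 -m creep '[0,0,-0.001,0,0,0,0, 0,0,-0.001,0,0,0,0]' | grep -E 'pos|force'
python3 -m creep '[0,0,-0.001,0,0,0,0, 0,0,-0.001,0,0,0,0]' | grep -E 'pos|force'
```

```text
ee_pos: [590.1, 64.4, 113.7]
contact_force: [-0.0, -0.3, -0.0]
ee_pos: [590.3, 64.5, 113.3]
contact_force: [-2.0, -0.6, 3.2]
```

```bash
python3 -m creep '[0,0,-0.001,0,0,0,0, 0,0,-0.001,0,0,0,0]' | grep -E 'pos|force'
python3 -m creep '[0,0,-0.001,0,0,0,0, 0,0,-0.001,0,0,0,0]' | grep -E 'pos|force'
python3 -m creep '[0,0,-0.001,0,0,0,0, 0,0,-0.001,0,0,0,0]' | grep -E 'pos|force'
```

```text
ee_pos: [590.3, 64.6, 113.1]
contact_force: [-2.9, 1.2, 7.0]
ee_pos: [590.4, 64.6, 113.0]
contact_force: [-3.7, 0.3, 7.0]
ee_pos: [590.4, 64.6, 112.9]
contact_force: [-3.9, 0.3, 7.6]
```

```bash
python3 -m creep '[0,0,-0.002,0,0,0,0, 0,0,-0.002,0,0,0,0]' | grep -E 'pos|force'
python3 -m creep '[0,0,-0.002,0,0,0,0, 0,0,-0.002,0,0,0,0]' | grep -E 'pos|force'
```

```text
ee_pos: [590.4, 64.9, 111.8]
contact_force: [-3.9, 2.1, 7.2]
ee_pos: [590.4, 65.2, 110.8]
contact_force: [-3.8, 1.0, 7.7]
```

```bash
python3 -m creep '[0,0.0003,-0.002,0,0,0,0, 0,0.0006,-0.003,0,0,0,0, 0,0.0009,-0.004,0,0,0,0]' | grep -E 'pos|force'
python3 -m creep '[0,0.0003,-0.002,0,0,0,0, 0,0.0006,-0.003,0,0,0,0, 0,0.0006,-0.003,0,0,0,0]' | grep -E 'pos|force|time'
```

```text
ee_pos: [590.4, 66.1, 107.8]
contact_force: [-3.9, 0.1, 8.2]
time: 4.5
ee_pos: [590.3, 66.7, 105.6]
contact_force: [-4.6, -1.3, 7.2]
```

```bash
python3 -m creep '[0,0.0003,-0.002,0,0,0,0, 0,0.0003,-0.0022,0,0,0,0]' | grep -E 'pos|force'
python3 -m creep '[0,0.0003,-0.0015,0,0,0,0, 0,0.0003,-0.0015,0,0,0,0]' | grep -E 'pos|force|time'
python3 -c "
from h import *
save('scene','s2.png')"; python3 ang.py s2.png
```

```text
ee_pos: [590.3, 66.9, 104.1]
contact_force: [-3.6, -0.2, 6.3]
time: 4.9
ee_pos: [590.3, 67.1, 103.3]
contact_force: [-3.5, 0.1, 7.2]
brass 97 [ 48.84721324   5.00227241 152.46475664]
292 302 172 209
white 158 [ 33.96463728 -24.3295452  105.25544584]
266 331 186 208
34 [296.82194877 205.13198913]
40 [296.25572104 207.14526242]
46 [295.68091066 209.18905205]
```

View pics/s2.png_ang.png

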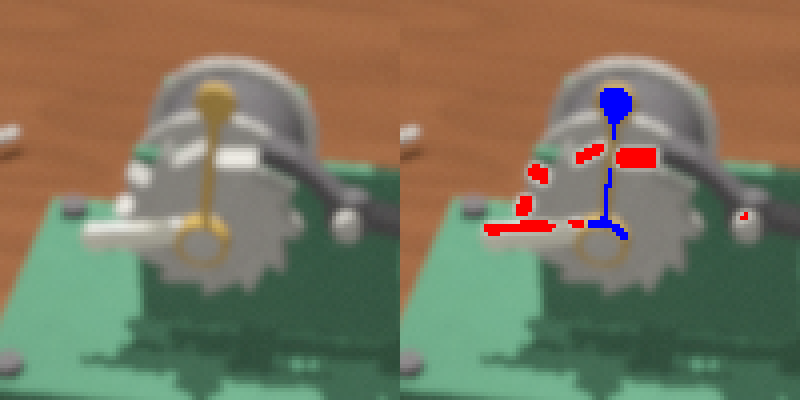

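```bash
python3 -m creep '[0,0.0002,-0.0012,0,0,0,0, 0,0.0002,-0.0012,0,0,0,0, 0,0.0002,-0.0012,0,0,0,0]' | grep -E 'pos|force|time'
python3 -c "
from h import *
save('scene','s3.png')"; python3 ang.py s3.png|head -0
```

```text
time: 5.25
ee_pos: [590.3, 67.2, 102.9]
contact_force: [-2.7, -0.7, 6.8]Exception ignored on flushing sys.stdout:
BrokenPipeError: [Errno 32] Broken pipe
```

View pics/s3.png_ang.png

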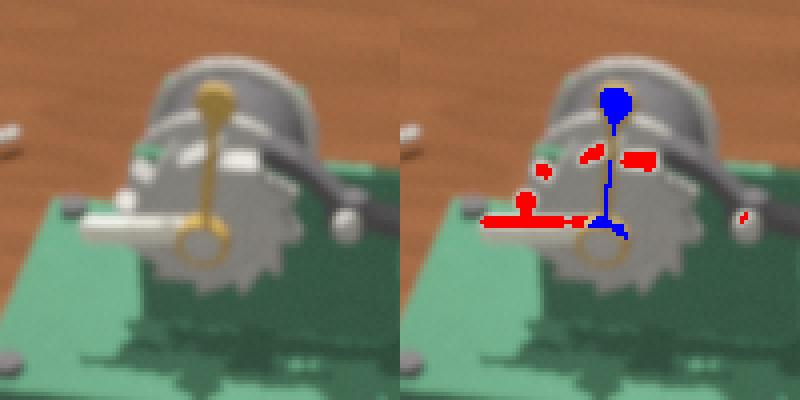

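```bash
python3 -m creep '[0,0.0001,-0.001,0,0,0,0, 0,0.0001,-0.001,0,0,0,0, 0,0.0001,-0.001,0,0,0,0, 0,0.0001,-0.001,0,0,0,0, 0,0.0001,-0.001,0,0,0,0]' | grep -E 'pos|force|time'
python3 -m creep '[0,0,-0.001,0,0,0,0, 0,0,-0.001,0,0,0,0, 0,0,-0.001,0,0,0,0, 0,0,-0.001,0,0,0,0, 0,0,-0.001,0,0,0,0]' | grep -E 'pos|force|time'
python3 -c "
from h import *
save('scene','s4.png')"; python3 ang.py s4.png >/dev/null
```

```text
time: 5.8
ee_pos: [590.3, 67.2, 102.6]
contact_force: [-3.1, -1.1, 6.6]
time: 6.3
ee_pos: [590.3, 67.2, 102.4]
contact_force: [-3.3, 0.4, 6.7]
```

View pics/s4.png_ang.png

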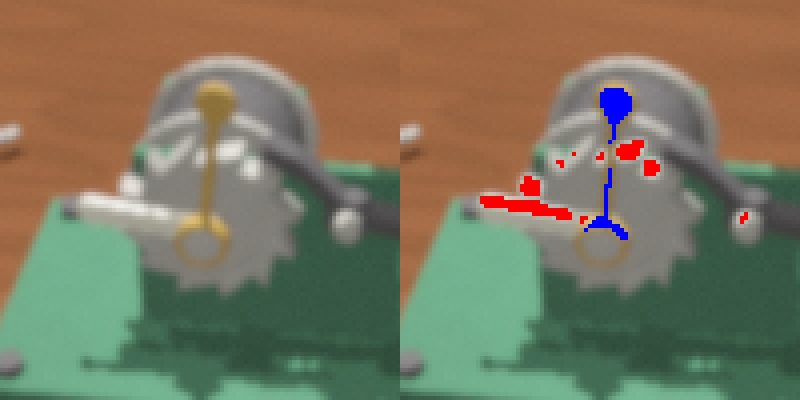

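```bash
python3 -m creep '[0,0,-0.0008,0,0,0,0, 0,0,-0.0008,0,0,0,0, 0,0,-0.0008,0,0,0,0, 0,0,-0.0008,0,0,0,0, 0,0,-0.0008,0,0,0,0, 0,0,-0.0008,0,0,0,0, 0,0,-0.0008,0,0,0,0, 0,0,-0.0008,0,0,0,0, 0,0,-0.0008,0,0,0,0, 0,0,-0.0008,0,0,0,0]' | grep -E 'pos|force|time'
python3 -c "
from h import *
save('scene','s5.png')"; python3 ang.py s5.png >/dev/null
```

```text
time: 7.35
ee_pos: [590.2, 67.3, 102.4]
contact_force: [-3.5, 0.3, 7.7]
```

View pics/s5.png_ang.png

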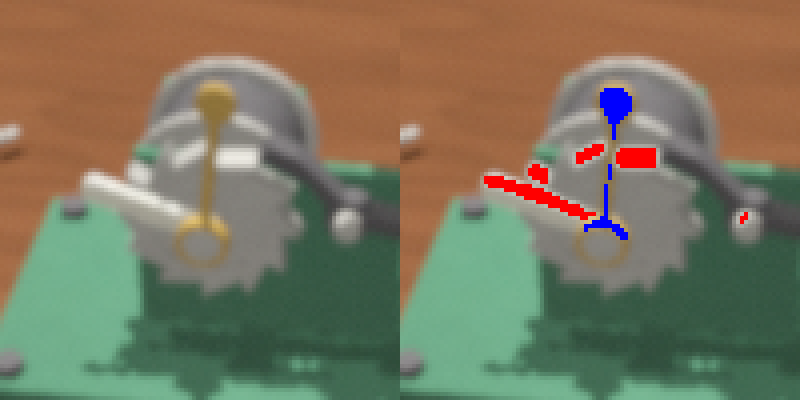

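```bash
python3 -m creep '[0,0,-0.0008,0,0,0,0, 0,0,-0.0008,0,0,0,0, 0,0,-0.0008,0,0,0,0, 0,0,-0.0008,0,0,0,0, 0,0,-0.0008,0,0,0,0, 0,0,-0.0008,0,0,0,0, 0,0,-0.0008,0,0,0,0, 0,0,-0.0008,0,0,0,0, 0,0,-0.0008,0,0,0,0, 0,0,-0.0008,0,0,0,0, 0,0,-0.0008,0,0,0,0, 0,0,-0.0008,0,0,0,0]' | grep -E 'pos|force|time'
```

```text
time: 8.6
ee_pos: [590.3, 67.3, 102.4]
contact_force: [-3.2, 0.5, 7.6]
```

```bash
python3 -m creep '[0,0,-0.0008,0,0,0,0, 0,0,-0.0008,0,0,0,0, 0,0,-0.0008,0,0,0,0, 0,0,-0.0008,0,0,0,0, 0,0,-0.0008,0,0,0,0, 0,0,-0.0008,0,0,0,0, 0,0,-0.0008,0,0,0,0, 0,0,-0.0008,0,0,0,0, 0,0,-0.0008,0,0,0,0, 0,0,-0.0008,0,0,0,0, 0,0,-0.0008,0,0,0,0, 0,0,-0.0008,0,0,0,0]' | grep -E 'pos|force|time'
python3 -c "
from h import *
save('scene','s6.png')"; python3 ang.py s6.png >/dev/null
```

```text
time: 9.8
ee_pos: [590.3, 67.3, 102.3]
contact_force: [-4.4, -0.6, 6.6]
```

View pics/s6.png_ang.png

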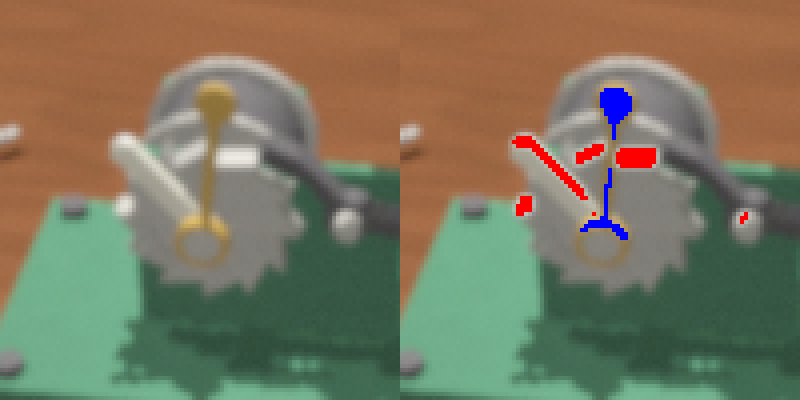

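```bash
python3 -m creep '[0,0,-0.0008,0,0,0,0, 0,0,-0.0008,0,0,0,0, 0,0,-0.0008,0,0,0,0, 0,0,-0.0008,0,0,0,0, 0,0,-0.0008,0,0,0,0, 0,0,-0.0008,0,0,0,0, 0,0,-0.0008,0,0,0,0, 0,0,-0.0008,0,0,0,0, 0,0,-0.0008,0,0,0,0, 0,0,-0.0008,0,0,0,0, 0,0,-0.0008,0,0,0,0, 0,0,-0.0008,0,0,0,0]' | grep -E 'pos|force|time'
python3 -m creep '[0,0,-0.0008,0,0,0,0, 0,0,-0.0008,0,0,0,0, 0,0,-0.0008,0,0,0,0, 0,0,-0.0008,0,0,0,0, 0,0,-0.0008,0,0,0,0, 0,0,-0.0008,0,0,0,0, 0,0,-0.0008,0,0,0,0, 0,0,-0.0008,0,0,0,0, 0,0,-0.0008,0,0,0,0, 0,0,-0.0008,0,0,0,0, 0,0,-0.0008,0,0,0,0, 0,0,-0.0008,0,0,0,0]' | grep -E 'pos|force|time'
python3 -c "
from h import *
save('scene','s7.png')"; python3 ang.py s7.png >/dev/null
```

```text
time: 11.05
ee_pos: [590.3, 67.3, 102.3]
contact_force: [-4.3, -0.3, 7.8]
time: 12.25
ee_pos: [590.2, 67.3, 102.3]
contact_force: [-4.2, -0.2, 6.6]
```

View pics/s7.png_ang.png

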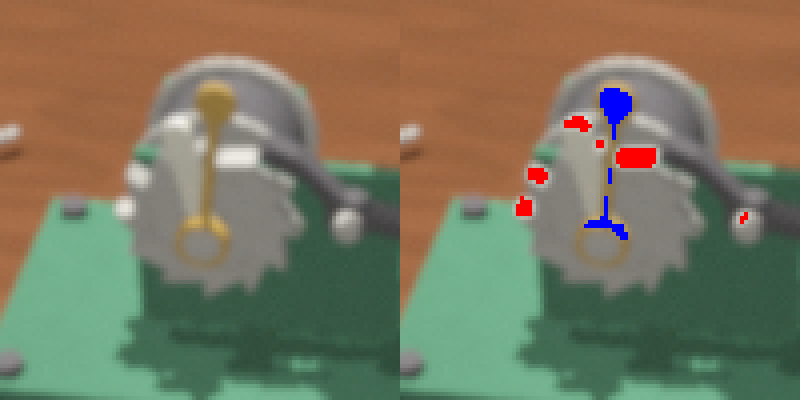

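Run:
```python
from geo import *
d=dict(np.load('pics/s7.png.npz'))
x=38; s=np.array([0,0,1])
off=np.array([295.5,210.2])-proj(d,[48,0,85])[0]; print(off)
for f,uvs in (('start',[(266.8,209.8)]),('s2',[(266,208.3)]),('s5',[(267,195)]),('s6',[(275,185.5)]),('s7',[(289.3,180),(289,179)])):
  for uv in uvs:
    p=onplane(d,np.array(uv)-off,x); print(f,p,np.degrees(np.arctan2(p[2]-85,p[1])),np.hypot(p[1],p[2]-85))
m=onplane(d,np.array((298.7,176.2))-off,48); print(np.degrees(np.arctan2(m[2]-85,m[1])))
```

```text
[0.01263387 0.32278311]
start [ 38.         -54.77160818  72.15247714] -166.79904997017067 56.25822523545477
s2 [ 38.         -56.03461393  75.44356434] -170.32159596657766 56.843675296492535
s5 [ 38.         -52.23390326 105.37600566] 158.68966228399265 56.067479486760945
s6 [ 38.         -36.74777368 127.05488973] 131.14712418366986 55.84812100810654
s7 [ 38.         -11.34501233 140.78017675] 101.49645612617769 56.92220500997253
s7 [ 38.         -11.80371245 142.75201065] 101.55137086378879 58.945927437521185
84.67802932669929
```

```bash
python3 -m creep '[0,0,-0.0008,0,0,0,0, 0,0,-0.0008,0,0,0,0, 0,0,-0.0008,0,0,0,0, 0,0,-0.0008,0,0,0,0, 0,0,-0.0008,0,0,0,0, 0,0,-0.0008,0,0,0,0, 0,0,-0.0008,0,0,0,0, 0,0,-0.0008,0,0,0,0]' | grep -E 'pos|force|time'
python3 -c "
from h import *
save('scene','s8.png')"; python3 ang.py s8.png >/dev/null
```

```text
time: 13.1
ee_pos: [590.3, 67.3, 102.2]
contact_force: [-3.1, 0.9, 6.8]
```

View pics/s8.png_ang.png

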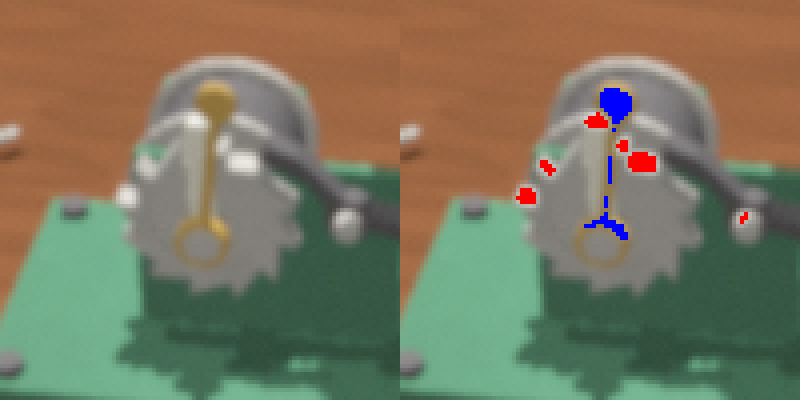

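```bash
python3 -m creep '[0,-0.001,0.008,0,0,0,0, 0,-0.002,0.02,0,0,0,0, 0,-0.002,0.04,0,0,0,0, 0,-0.002,0.06,0,0,0,0, 0,-0.002,0.06,0,0,0,0]' | grep -E 'pos|force|time'
python3 -c "
from h import *
save('scene','s9.png')"; python3 ang.py s9.png >/dev/null
python3 -m creep '[0,0,0,0,0,0,0, 0,0,0,0,0,0,0, 0,0,0,0,0,0,0, 0,0,0,0,0,0,0, 0,0,0,0,0,0,0, 0,0,0,0,0,0,0, 0,0,0,0,0,0,0, 0,0,0,0,0,0,0, 0,0,0,0,0,0,0, 0,0,0,0,0,0,0, 0,0,0,0,0,0,0, 0,0,0,0,0,0,0]' | grep -E 'pos|force|time'
python3 -m creep '[0,0,0,0,0,0,0, 0,0,0,0,0,0,0, 0,0,0,0,0,0,0, 0,0,0,0,0,0,0, 0,0,0,0,0,0,0, 0,0,0,0,0,0,0, 0,0,0,0,0,0,0, 0,0,0,0,0,0,0, 0,0,0,0,0,0,0, 0,0,0,0,0,0,0, 0,0,0,0,0,0,0, 0,0,0,0,0,0,0]' | grep -E 'time'
python3 -c "
from h import *
save('scene','s10.png')"; python3 ang.py s10.png >/dev/null
python3 -m creep '[0,0,0,0,0,0,0, 0,0,0,0,0,0,0, 0,0,0,0,0,0,0, 0,0,0,0,0,0,0, 0,0,0,0,0,0,0, 0,0,0,0,0,0,0, 0,0,0,0,0,0,0, 0,0,0,0,0,0,0, 0,0,0,0,0,0,0, 0,0,0,0,0,0,0, 0,0,0,0,0,0,0, 0,0,0,0,0,0,0]' | grep -E 'time|force'
python3 -c "
from h import *
save('scene','s11.png')"; python3 ang.py s11.png >/dev/null
python3 -c "
import cv2,numpy as np
cv2.imwrite('pics/cmp.png',np.hstack([cv2.imread(f'pics/s{i}.png_ang.png')[:,:400] for i in (10,11)]))"
```

```text
time: 13.65
ee_pos: [591.5, 65.2, 165.5]
contact_force: [0.4, 0.2, -0.3]
time: 14.9
ee_pos: [590.8, 65.2, 163.5]
contact_force: [0.5, -0.2, 0.1]
time: 16.1
time: 17.35
contact_force: [-0.6, -0.2, -0.1]
```

View pics/s9.png_ang.png

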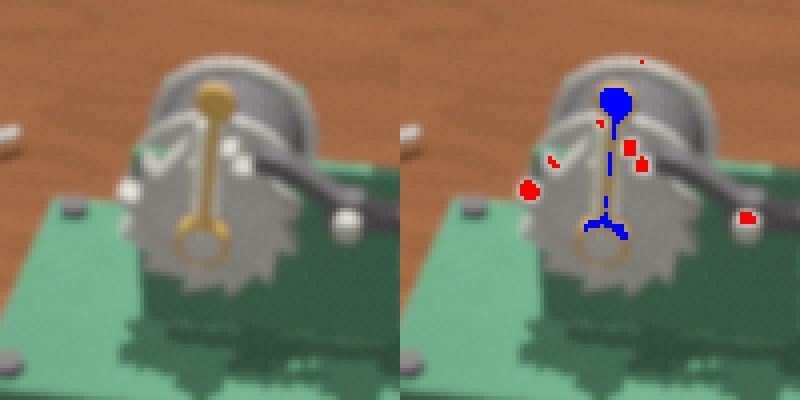

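View pics/cmp.png

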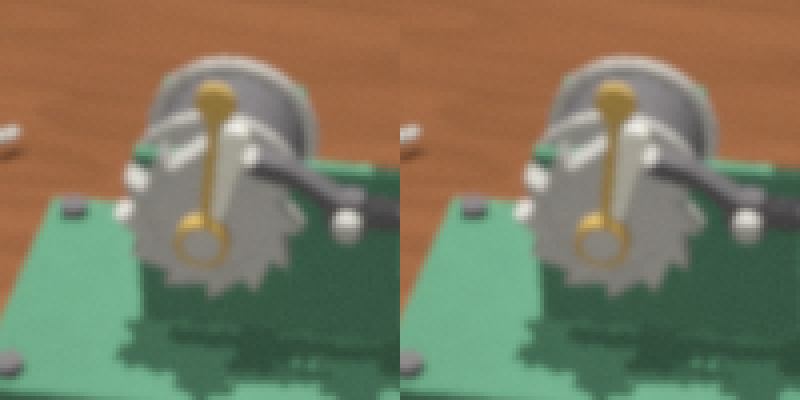

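Run:
```python
from geo import *
d=dict(np.load('pics/s11.png.npz'))
for uv in((304.5,180),(304.5,182)):
    p=onplane(d,uv,38); print(p,np.degrees(np.arctan2(p[2]-85,p[1])))
a=d['image'].astype(int)-np.load('pics/s10.png.npz')['image']; print(abs(a[150:250,245:345]).mean())
b=d['image'].astype(int)-np.load('pics/scene0.png.npz')['image']; print([abs(b[r]).mean() for r in (np.s_[170:240,170:240],np.s_[205:295,385:470])])
print(workorder.job_done())
```

```text
[ 38.          14.7282815  142.62882949] 75.663711604209
[ 38.          14.71265905 138.5934221 ] 74.64912856812172
1.0376666666666667
[np.float64(3.4833333333333334), np.float64(13.091111111111111)]
the job is handed in; nothing more can be done
None
```

The drum is locked four teeth back from where it started, about 9–10° past the brass mark. That is the nearest position the teeth allow, since three teeth would have stopped 18–20° short. The job is handed in.

I closed the fingers and felt the pad top at about z = 113.3 mm. I pressed it down about 10–11 mm at 6–8 N vertical, plus about 4 N sideways, and held it there about 8 s while the drum ran back. The highest total force I read was about 9 N, and I stayed short of where I estimated the pawl's hard stop to be. I let go between steps 3 and 4, and the pawl dropped into step 4 by itself.

**Last checks:**
- **Lock:** two pictures 1.2 s apart show the same pointer position (about 75°, mark at 84.7°) with the pawl down. I did not measure the pawl's angle separately.
- **Hand:** it is about 50 mm above the pad, with the force reading near zero. The run took 17.4 s.
- **Choice of tooth:** my angle readings scatter by about 2°. The mark is only about 3–5° past the midpoint between steps 3 and 4, so four is the best choice but not by a wide margin.
- **Loose objects:** I never moved near them. The final picture matches the first one around the oil can. Around the wrench and angle block it differs somewhat; this is probably the arm's shadow, but I did not look into it.

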